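Hook a tape roll out from behind the bar guard

ROBOT

A 6-joint arm with a two-finger parallel gripper is mounted at the origin on a cart in front of the work surface, level with it; the furniture and walls round the work are solid. World frame = base frame: x ahead of the robot, y to its left, z up, the work surface at z = 0. Lengths are in mm, angles in rad, forces in N, time in s.
With the tool pointing down it reaches from about 275 to 750 mm from the base axis. Payload 10.2 kg.
Tool frame: the origin (TCP) lies midway between the tips of the shut fingers; the grasp point (between the pads) lies 19 mm behind it (ctrl.grasp_offset is the distance from the TCP to the grasp point, in mm); z points along the fingers, y is the line along which they close (so a half turn about z gives the same grasp; the last joint's range is limited). The gripper opens to 85 mm and grips with 20 to 120 N. Pads are 22 mm wide; open, the fingers measure 114 mm over their backs; the gripper's body (76 mm by 85 mm) begins 54 mm behind the grasp point. The pads swing forward as they close: fully open they stand 13 mm farther back than shut.
Start: joints at [1.041, 0.313, 1.498, -0, 1.331, -0.223], TCP at [158.568, 500.487, 231.294] pointing down, gripper open.
Joint ranges: [-2.94, 2.94], [-0.97, 2.17], [0.19, 2.56], [-1.23, 4.37], [0.02, 3.11], [-2.88, 2.88]. Speed limits (rad/s): [2.39, 2.39, 3.01, 3.14, 3.14, 3.14].

INTERFACE

Orientations are given as a unit quaternion [w, x, y, z].
In Python, from rig import ctrl, viewer, models gives the robot as it stands. The module is installed in compiled form; this text tells all that it offers.
- The arm moves only by the shell command python3 -m pendant 'ROWS' [OPENING] [FORCE]. ROWS is text: rows parted by semicolons, each of 4 numbers parted by spaces: the shift along the tool's x, y, z in m, then the turn about the tool's z in rad. In form: x y z yaw; .... A call has 1 to 10 rows; each row shifts and turns the commanded pose from where the row before left it, along the tool's axes as they then stand; what a row does not reach is not made up. A row lasts 1/8 s, in which the tool goes at most 62.5 mm and 10.7 degrees, less where a joint would pass 70% of its speed; a pose out of reach is approached as far as the arm can. A call is refused whole if a number of a shift passes 0.0625 or a number of a turn 0.188, either way. A call with a gripper value outside its range is refused whole. OPENING is the opening, from 0 (shut) to 1 (fully open), set as the call begins (- or left out, the last holds). The fingers move at their own pace and stop on an object; FORCE is the grip in N (left out, the last holds). Time passes only in rows, so rows that do not move let the fingers close. It gives the time, the measured TCP pose, the force, the opening and the grip force at its end, in the units of the state.
- ctrl.sense(): the state, without advancing time (a new reading comes with each control period).
- viewer.capture(name): name is "scene" or "top" or "wrist"; returns a dict with "color" (480x640x3 uint8, red, green, blue), "vertical_fov" (degrees; the focal length in pixels is half the picture's height over the tangent of half this angle, whatever the lens; pixels are square), "cx", "cy" (the principal point, pixels), "pose" (4x4, takes a point from camera to world coordinates). Camera axes: x right, y down, z forward; pixel columns grow to the right and rows downward; lengths in mm; the calibration is good to about 2 mm. The wrist camera is an equidistant fisheye: a pixel r from the principal point sees the ray r / f radians off the axis. A picture is of the moment at which its call begins. There is no depth.
- ctrl.finish_job(): hands the job in; it is judged then, once.
Trained networks look in the newest picture that a camera, given by its name, has taken for a name from the list of things; names that differ only in an ending like _2 or _b are one class to them, and where a whole thing is asked for, a point or a joint stands for the part that bears it (a point fixed in the world has none). Each returns a list of dicts, best first, with "p" (0 to 1); they miss things now and then, are a little off and sometimes report something else, mostly with a low value. They report only what shows in the picture. A call takes as long as a camera call. They do not tell look-alikes from the thing itself.
- models.boxes_of(camera, query): "at" ([x, y, z] in mm, in world coordinates, good to about 4 mm: the middle of the surface that is visible of it).
The state is a dict: "time_s": time; "joints": joint angles; "dq": joint speeds; "tau": joint torques, N m; "eef_pos": TCP position; "ee_rot": TCP orientation; "force": force on the tool from outside, world axes, zero at the start; "wrist_torque": the same for the moment, N m; "grip_width": opening from 0.0 (shut) to 1.0 (fully open); "grip_force": force on a finger pad.
Only numpy, scipy, OpenCV 4.12 (cv2) and the standard library are available. Lean on these libraries where they do the work, as an engineer would, in place of code of your own. Each camera call takes 0.05 s, during which the arm holds its last target. There are 200 camera calls.

TASK

The roll of blue tape has dropped behind the yellow bar guard. Take the hooked rod by its orange grip, pass it under the rails, set the hook down inside the hole of the roll and draw the roll out until all of it is in front of the guard; then lift the hook out and set the rod down on its sole in front of the guard, its hook clear of the roll. Do not reach behind the guard with the hand, do not touch the roll with the fingers, and leave the brass weight where it stands.

Things in the scene. Friction and masses are not known exactly. Their poses are not given: they have to be found in the camera images.
- guard: Fixed yellow bar guard: two posts 158 mm high, 260 mm apart, on 50 x 36 x 6 mm foot plates, joined by two 10 mm rails at heights 113 and 143 mm; open below 108 mm. Origin on the worktop midway between the posts, in the plane of the rails; x points away from the robot (behind the guard), y along the rails to the left, z up. Place and yaw vary.
- hooked_rod: Hooked rod, 150 g, standing on its sole. Orange grip 70 mm long (x), 22 wide (y), top at 51; black sole 40 wide, 5 thick. An 8 mm steel rod runs from the grip to +x at height 40 and at x = 160 turns straight down: the 8 mm thick hook, ending 2 mm above sole level. Origin: centre of the sole underside; x to the hook, z up. Centre of mass 9 mm towards the hook. Grasp the 22 mm width from above.
- tape_roll: Roll of blue tape lying flat on the worktop behind the guard, 66 mm across, 18 mm high, with a round hole right through it about 50 mm across; about 60 g, slides easily. Origin at the centre of its underside, z up.
- brass_weight: Brass weight, 29 mm across and 50 mm high with a knob on top, standing behind the guard 90 to 120 mm to one side of the tape roll (which side varies). Origin at the centre of its underside.
There are look-alikes about, which are no part of the job. What is shaped like the brass_weight but green or purple is not meant. Of the things that look like the hooked_rod, the larger one is meant.

How it is judged (in metres and radians):
On the way, in this order (a step that is already met when the one before it is completed fails the run):
1. the hook is down inside the roll's hole, behind the guard (x of tape_roll in the frame of hooked_rod between 0.133 and 0.187 m and y of tape_roll in the frame of hooked_rod between -0.027 and 0.027 m and z of tape_roll in the frame of hooked_rod above -0.014 m and x of tape_roll in the frame of guard above 0.03 m), for 0.1 s.
2. the roll has been drawn wholly in front of the guard with the hook in its hole (x of tape_roll in the frame of hooked_rod between 0.133 and 0.187 m and y of tape_roll in the frame of hooked_rod between -0.027 and 0.027 m and z of tape_roll in the frame of hooked_rod above -0.014 m and x of tape_roll in the frame of guard below -0.038 m), for 0.1 s.
At the end, for the whole second after the job is handed in: The roll lies flat (10 degrees), its centre 38 mm or more in front of the guard plane; the rod stands at rest on its sole (8 mm, 10 degrees), its origin 40 mm or more in front of the guard, its hook 40 mm along or 37 mm across the rod from the roll centre; the weight is within 20 mm of its start (x of tape_roll in the frame of guard below -0.038 m and height (world z) of tape_roll between -0.008 and 0.008 m and angle between each of tape_roll, hooked_rod, brass_weight's own z axis and vertical below 0.17 rad and linear speed of each of tape_roll, hooked_rod below 0.02 m/s and height (world z) of hooked_rod between -0.008 and 0.008 m and x of hooked_rod in the frame of guard below -0.04 m and (x of tape_roll in the frame of hooked_rod below 0.12 m or x of tape_roll in the frame of hooked_rod above 0.2 m or y of tape_roll in the frame of hooked_rod below -0.037 m or y of tape_roll in the frame of hooked_rod above 0.037 m) and distance of brass_weight from where it was at the start of the episode below 0.02 m); the robot touches nothing.
It fails at once if the fingers or the arm touch the tape roll (contact force between any of the fingers, the arm and tape_roll above 0.3 N).
It fails at once if the hand reaches in behind the guard (x of the grasp point in the frame of guard between 0 and 0.2 m and y of the grasp point in the frame of guard between -0.15 and 0.15 m and height (world z) of the grasp point below 0.14 m).
It fails at once if the brass weight is shifted by more than 20 mm or tipped over (distance of brass_weight from where it was at the start of the episode above 0.02 m or angle between brass_weight's own z axis and vertical above 0.35 rad).
It also fails if it takes over 51 s, if anything falls off the work surface, if the arm or the gripper's body presses on something with over 40 N, if the wrist force passes 120 N, or if a joint passes its speed limit or range.

## Working session

There is one attempt and no reset: what is moved stays moved. The work goes in short steps, Python scripts to look and compute and a shell command to move; the robot and the scene stay as the last step left them, time stands still between calls to the robot, and variables do not carry over. Pictures are saved under pics/ and viewed, at most 10 in all, crops included, and the job is handed in when it is done.

```bash
mkdir -p pics
cat > h.py <<'E'
import numpy as np, cv2
from rig import ctrl, viewer, models
def cap(n,f=None):
    c=viewer.capture(n)
    if f: cv2.imwrite('pics/'+f,c['color'][:,:,::-1])
    return c
def ground(c,u,v,z=0,fish=False):
    f=240/np.tan(np.radians(c['vertical_fov'])/2)
    d=np.array([(u-c['cx'])/f,(v-c['cy'])/f,1.])
    if fish:
        r=np.hypot(d[0],d[1]); d=np.array([np.sin(r)*d[0]/r,np.sin(r)*d[1]/r,np.cos(r)])
    P=np.array(c['pose']); d=P[:3,:3]@d; o=P[:3,3]
    return o+d*(z-o[2])/d[2]
def proj(c,p):
    f=240/np.tan(np.radians(c['vertical_fov'])/2)
    P=np.array(c['pose']); q=P[:3,:3].T@(np.array(p)-P[:3,3])
    return c['cx']+f*q[0]/q[2], c['cy']+f*q[1]/q[2]
E
python3 - <<'E'
from h import *
a=cap('top','top1.png');b=cap('scene','sc1.png')
for n in('top','scene'):
  for q in('guard','hooked_rod','tape_roll','brass_weight'):
    print(n,q,[(np.round(d['at']).tolist(),round(d['p'],2)) for d in models.boxes_of(n,q)])
s=ctrl.sense();print(s['ee_rot'],s['time_s'])
E
```

```text
top guard [([599.0, 306.0, 119.0], 0.9)]
top hooked_rod [([448.0, -211.0, 48.0], 0.78), ([448.0, -632.0, 32.0], 0.74)]
top tape_roll [([621.0, 396.0, 19.0], 0.67)]
top brass_weight [([717.0, 364.0, 34.0], 0.65), ([776.0, 321.0, 29.0], 0.46)]
scene guard [([585.0, 327.0, 112.0], 0.66), ([452.0, -201.0, 38.0], 0.42)]
scene hooked_rod [([445.0, -632.0, 26.0], 0.77)]
scene tape_roll [([607.0, 388.0, 17.0], 0.94), ([587.0, 326.0, 114.0], 0.56)]
scene brass_weight [([690.0, 320.0, 29.0], 0.83), ([720.0, 385.0, 26.0], 0.54), ([779.0, 332.0, 29.0], 0.48)]
[-1.53698637e-05  1.52801778e-01  9.88256856e-01 -5.60630486e-05] 0.5
```

View pics/top1.png

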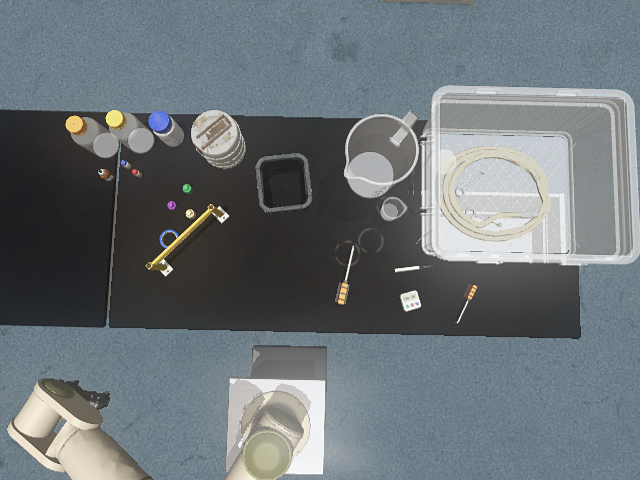

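View pics/sc1.png

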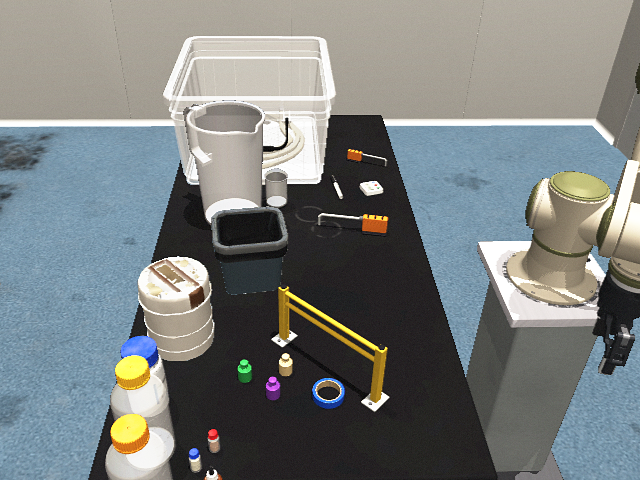

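Hooked rod candidates in the top view: the one with its grip at (343,293) and the smaller one at (470,292). The larger, at (343,293), is meant. Weight candidates: brass (190,213), green (186,188), purple (171,205). The brass-coloured one is meant. The roll is at (169,239), behind the guard that runs from (150,266) to (211,209). I'll confirm these in a crop while measuring.

Run:
```python
from h import *
im=cv2.imread('pics/top1.png')
cv2.imwrite('pics/crop1.png',cv2.resize(im[170:310,130:390],None,fx=3,fy=3,interpolation=cv2.INTER_CUBIC))
a=cap('top');b=cap('scene')
def blobs(c,lo,hi,roi,mn=6):
    h=cv2.cvtColor(c['color'],cv2.COLOR_RGB2HSV); m=cv2.inRange(h,lo,hi)
    k=np.zeros_like(m);k[roi[1]:roi[3],roi[0]:roi[2]]=255;m&=k
    n,l,st,ce=cv2.connectedComponentsWithStats(m)
    return [(ce[i],st[i].tolist()) for i in range(1,n) if st[i][4]>=mn],m
def show(nm,c,bl,z):
    for ce,st in bl: print(nm,ce.round(1),st,ground(c,*ce,z).round(1))
ro=(130,170,390,310)
show('blue top',a,blobs(a,(105,120,80),(125,255,255),ro)[0],9)
show('blue sc',b,blobs(b,(105,120,80),(125,255,255),(300,370,350,415))[0],9)
show('orange',a,blobs(a,(5,140,120),(18,255,255),(325,270,365,310))[0],51)
show('orange sc',b,blobs(b,(5,140,120),(18,255,255),(310,200,400,245))[0],30)
show('white',a,blobs(a,(0,0,150),(180,50,255),(140,195,235,285),4)[0],6)
show('white sc',b,blobs(b,(0,0,150),(180,50,255),(265,320,400,415),4)[0],6)
show('steel',a,blobs(a,(0,0,130),(180,50,255),(330,235,365,285),4)[0],44)
show('brass',a,blobs(a,(8,30,150),(22,140,255),(180,203,200,220),4)[0],40)
show('brass sc',b,blobs(b,(8,30,150),(22,140,255),(270,345,300,380),4)[0],25)
```

```text
blue top [166.6 236.2] [159, 229, 20, 20, 69] [616.9 390.8   9. ]
blue sc [328.  396.1] [312, 378, 33, 31, 362] [607.9 389.5   9. ]
orange [340.9 303.4] [338, 303, 6, 2, 8] [ 405.6 -204.6   51. ]
orange sc [374.3 224.7] [362, 214, 26, 19, 326] [ 440.7 -197.2   30. ]
white [222.3 215. ] [217, 206, 12, 17, 80] [694.9 205.5   6. ]
white [188.3 212.1] [188, 210, 2, 5, 7] [701.9 322.4   6. ]
white [213.7 213.9] [212, 212, 4, 4, 7] [698.1 235.    6. ]
white [168.5 231.2] [166, 231, 6, 2, 6] [634.7 386.4   6. ]
white [162.8 261.5] [160, 259, 6, 6, 19] [530.7 399.6   6. ]
white [167. 270.] [160, 264, 13, 13, 63] [502.2 383.8   6. ]
white sc [291.6 335.7] [287, 330, 11, 11, 53] [680.2 212.1   6. ]
white sc [278.8 340.6] [271, 334, 17, 13, 92] [709.3 226.9   6. ]
white sc [285.  355.9] [282, 354, 7, 5, 29] [695.5 273.9   6. ]
white sc [284.9 363.3] [279, 359, 13, 8, 48] [695.7 295.5   6. ]
white sc [340.5 389.5] [340, 388, 2, 4, 4] [580.5 370.6   6. ]
white sc [374.6 401.6] [361, 392, 28, 20, 207] [513.3 403.5   6. ]
white sc [336.6 397.4] [333, 395, 7, 5, 10] [590.1 390.8   6. ]
steel [348.9 264. ] [345, 246, 9, 37, 82] [ 535.5 -229.2   44. ]
brass [190.3 213.4] [186, 209, 8, 9, 36] [692.8 305.8  40. ]
brass sc [284.2 359.8] [280, 358, 9, 5, 20] [697.2 303.   25. ]
brass sc [286.4 369.7] [279, 358, 14, 18, 100] [692.6 330.9  25. ]
```

View pics/crop1.png

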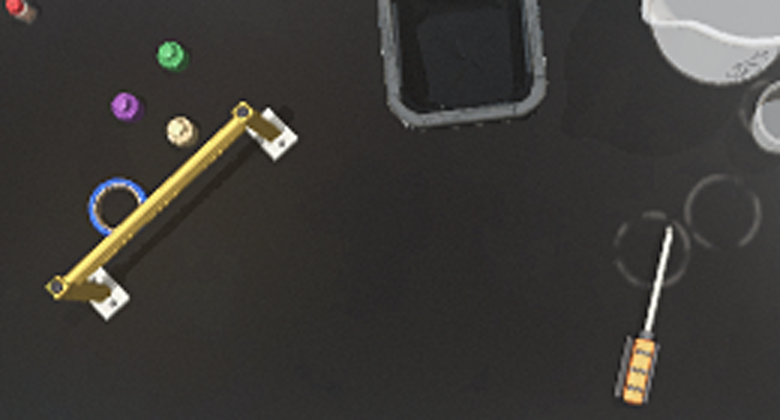

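The crop shows the larger rod: orange grip at crop (640,370), hook at (669,230). It also shows post caps at (242,111) and (57,287), the roll at (119,208) and the brass weight at (180,131).

Run:
```python
from h import *
a=cap('top');b=cap('scene')
g=lambda u,v,z: ground(a,130+(u+.5)/3-.5,170+(v+.5)/3-.5,z)
A=g(242,111,158);B=g(57,287,158);print('posts',A.round(),B.round(),np.linalg.norm(A-B))
O=(A+B)/2;y=(B-A)/np.linalg.norm(B-A);y=y[:2];x=np.array([y[1],-y[0]]);print('O',O.round(),'x',x,np.degrees(np.arctan2(x[1],x[0])))
for n,p in dict(roll=g(119,208,12),grip=g(640,370,51),gtop=g(645,338,51),gbot=g(634,403,51),tip=g(669,228,44),rodroot=g(648,333,42),brass=g(180,131,45)).items():
    d=p[:2]-O[:2];print(n,p.round(1),'guard',(d@x).round(1),(d@y).round(1))
# guard posts in scene: caps about (284,288),(381,348)
for u,v in((284,289),(381,348)): print(ground(b,u,v,158).round())
print('proj',proj(b,[*A[:2],158]),proj(b,[*B[:2],158]), proj(b,[*g(119,208,12)[:2],9]))
```

```text
posts [698. 213. 158.] [511. 393. 158.] 259.6170050396474
O [605. 303. 158.] x [0.69471463 0.71928547] 45.99551871030506
roll [607.4 380.1  12. ] guard 57.5 51.8
grip [ 439.5 -210.9   51. ] guard -484.2 -238.0
gtop [ 474.4 -215.8   51. ] guard -463.4 -266.5
gbot [ 403.6 -205.    51. ] guard -504.9 -208.1
tip [ 596.7 -240.6   44. ] guard -396.4 -371.7
rodroot [ 480.1 -219.5   42. ] guard -462.2 -273.2
brass [692.2 306.7  45. ] guard 63.6 -60.2
[696. 225. 158.]
[513. 400. 158.]
proj (np.float64(282.9289587717964), np.float64(285.0690151496087)) (np.float64(381.15175910035396), np.float64(345.1291729670745)) (np.float64(327.9181451479252), np.float64(392.4472051590476))
```

```bash
python3 -m pendant '-0.0325 -0.0395 0 0;-0.0325 -0.0395 0 0;-0.0325 -0.0395 0 0;-0.0325 -0.0395 0 0;-0.0325 -0.0395 0 0;-0.0325 -0.0395 0 0;-0.0325 -0.0395 0 0;-0.0325 -0.0395 0 0;-0.0325 -0.0395 0 0;-0.0325 -0.0395 0 0' 1 60
python3 -m pendant '-0.0325 -0.0395 0 0;-0.0325 -0.0395 0 0;-0.0325 -0.0395 0 0;-0.0325 -0.0395 0 0;-0.0325 -0.0395 0 0;0 0 0.03 -0.124;0 0 0 0;0 0 0 0'
python3 - <<'E'
from h import *
c=cap('wrist','w1.png');print(np.array(c['pose']).round(3).tolist(),c['vertical_fov'])
print(models.boxes_of('wrist','hooked_rod')); print(ctrl.sense()['eef_pos'])
E
```

```text
time_s: 1.95
eef_pos: [349.5, 24.0, 231.6]
ee_rot: [0.001, 0.153, 0.988, 0.0]
force: [1.6, 1.4, -0.2]
grip_width: 1.004
grip_force: 0.0
time_s: 2.95
eef_pos: [444.6, -211.4, 202.4]
ee_rot: [0.001, 0.092, 0.996, -0.0]
force: [0.0, -0.2, 0.6]
grip_width: 1.004
grip_force: 0.0
[[0.185, 0.935, 0.304, 367.021], [0.983, -0.176, -0.057, -196.945], [0.0, 0.309, -0.951, 346.014], [0.0, 0.0, 0.0, 1.0]] 65.70646984690485
[{'at': [453.1, -631.0, 14.3], 'p': 0.92}, {'at': [447.2, -212.8, 45.7], 'p': 0.6}]
[ 444.74205105 -211.42715882  202.57509001]
```

View pics/w1.png

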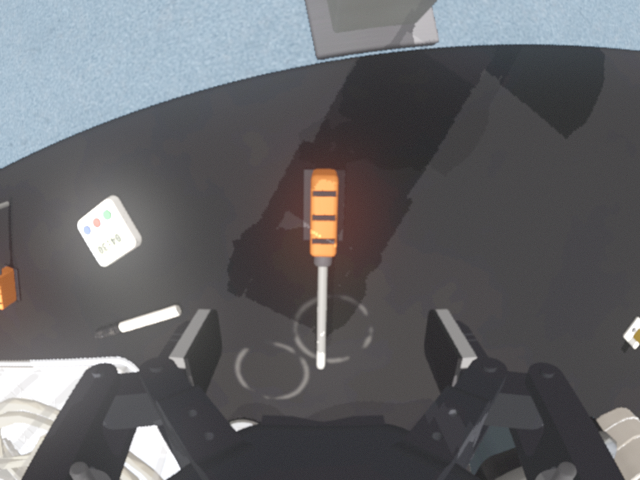

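The wrist view shows the grip from (324,171) to (324,257) and the hook bend at (321,365). The rod runs almost exactly along tool x, so I'll check the offsets.

```bash
python3 - <<'E'
from h import *
c=cap('wrist')
for n,u,v,z in(('back',324,172,51),('front',323.5,256,51),('tip',321,363,44)): print(n,ground(c,u,v,z,True).round(1))
E
python3 -m pendant '0 0 0.05 0;0 0 0.05 0;0 0 0.04 0;0 0 0 0'
```

```text
back [ 403.1 -202.6   51. ]
front [ 472.8 -215.9   51. ]
tip [ 586.5 -239.6   44. ]
time_s: 3.6
eef_pos: [443.5, -210.7, 60.1]
ee_rot: [-0.002, 0.091, 0.996, 0.001]
force: [1.0, -0.4, 0.5]
grip_width: 0.998
grip_force: 0.0
```

```bash
python3 -m pendant '0 0 0.02 0;0 0 0.02 0;0 0 0 0;0 0 0 0'
python3 -m pendant '0 0 0 0;0 0 0 0;0 0 0 0;0 0 0 0;0 0 0 0;0 0 0 0;0 0 0 0;0 0 0 0' 0 80
```

```text
time_s: 4.1
eef_pos: [445.3, -212.2, 23.1]
ee_rot: [0.001, 0.091, 0.996, -0.001]
force: [0.8, -0.4, 0.3]
grip_width: 0.998
grip_force: 0.0
time_s: 5.1
eef_pos: [444.6, -211.8, 21.7]
ee_rot: [0.0, 0.091, 0.996, -0.0]
force: [-0.8, 1.7, 4.9]
grip_width: 0.24
grip_force: 78.8
```

```bash
python3 -m pendant '0 0 -0.04 0;0 0 -0.04 0;0.032 0.0434 -0.02 0;0.032 0.0434 0 0;0.032 0.0434 0 0;0 0.0434 0 0;0 0.0434 0 0;0 0.0434 0 0;0 0.0434 0 0;0 0.0434 0 0'
python3 -m pendant '0 0.0434 0 0;0 0 0 -0.164;0 0 0 -0.164;0 0 0 -0.164;0 0 0 -0.164;0 0 0 -0.164;0 0 0 -0.164;0 0 0 0;0 0 0 0'
python3 - <<'E'
from h import *
a=cap('top');b=cap('scene','sc2.png');im=a['color'][150:300,130:330,::-1]
cv2.imwrite('pics/crop2.png',cv2.resize(im,None,fx=4,fy=4,interpolation=cv2.INTER_CUBIC))
E
```

```text
time_s: 6.35
eef_pos: [412.9, 148.7, 121.0]
ee_rot: [-0.0, 0.091, 0.996, -0.0]
force: [0.6, -0.6, -1.8]
grip_width: 0.247
grip_force: 78.6
time_s: 7.48
eef_pos: [420.8, 189.9, 121.1]
ee_rot: [-0.0, -0.389, 0.921, 0.0]
force: [0.4, 0.2, -0.8]
grip_width: 0.243
grip_force: 78.8
```

View pics/crop2.png

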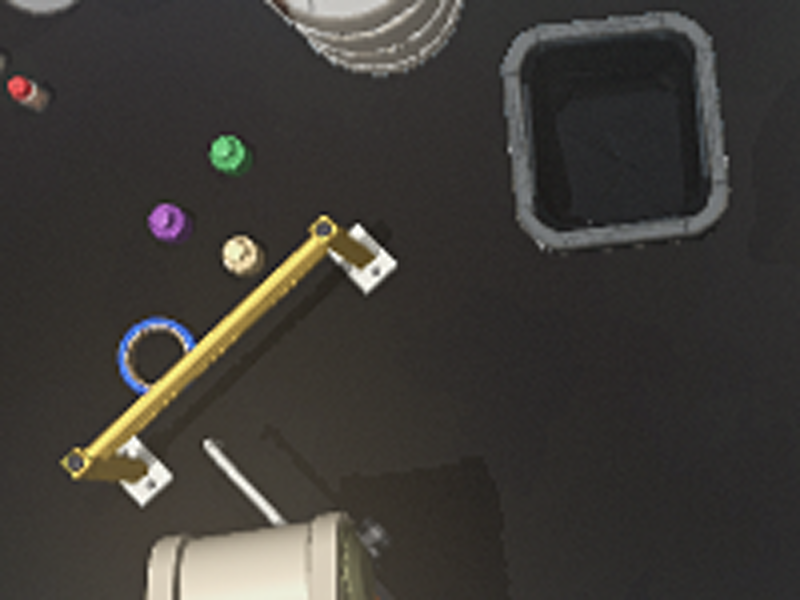

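The rod tip is at crop (209,443) and the roll centre at about (157,357), with the guard between them. I'll measure the tip against the roll in the guard frame.

Run:
```python
from h import *
a=cap('top');O=np.array([605,303.]);x=np.array([.695,.719]);y=np.array([-.719,.695])
g=lambda u,v,z: ground(a,130+(u+.5)/4-.5,150+(v+.5)/4-.5,z)
tip=g(210,445,140);r1=g(272,513,140)
for n,p in(('tip',tip),('root',r1),('roll',g(157,357,14)),('postR',g(323,229,158)),('postL',g(76,462,158))):
    d=p[:2]-O;print(n,p.round(1),(d@x).round(1),(d@y).round(1))
d=tip-r1;print(np.degrees(np.arctan2(d[1],d[0])))
s=ctrl.sense();q=s['ee_rot'];print(s['eef_pos'],2*np.degrees(np.arctan2(q[2],q[1]))-180)
t=s['eef_pos'][:2]-O;print('tcp',t@x,t@y)
```

```text
tip [528.2 296.3 140. ] -58.2 50.5
root [476.7 245.4 140. ] -130.6 52.2
roll [607.6 381.   14. ] 57.9 52.4
postR [697.4 212.4 158. ] -0.9 -129.4
postL [511.9 393.1 158. ] 0.1 129.5
44.59656281439644
[420.90110165 189.97071543 121.2280988 ] 45.819916794541285
tcp -209.21678996191977 53.81175513851058
```

```bash
python3 -m pendant '0 0.002 0.035 0;0 0 0.034 0;0 0 0 0;-0.03 0 0 0;-0.03 0 0 0;-0.03 0 0 0;-0.026 0 0 0;0 0 0 0;0 0 0 0'
python3 - <<'E'
from h import *
b=cap('scene');s=ctrl.sense();print(s['eef_pos'],s['force'])
cv2.imwrite('pics/crop3.png',cv2.resize(b['color'][270:420,260:430,::-1],None,fx=4,fy=4,interpolation=cv2.INTER_CUBIC))
E
```

```text
time_s: 8.75
eef_pos: [500.1, 274.4, 53.1]
ee_rot: [0.0, -0.39, 0.921, -0.0]
force: [0.1, 0.1, -1.1]
grip_width: 0.243
grip_force: 78.7
[499.97766773 274.28713089  52.96579299] [-0.21597266  0.58635375 -0.83622318]
```

View pics/crop3.png

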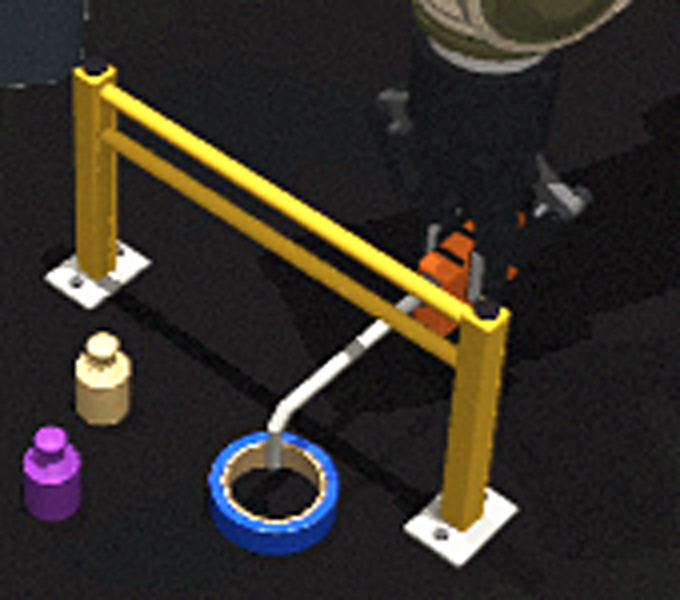

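The hook's lower end is at crop (274,467), and the hole centre at the roll's top face is about (274,480).

Run:
```python
from h import *
b=cap('scene');O=np.array([605,303.]);x=np.array([.695,.719]);y=np.array([-.719,.695])
g=lambda u,v,z: ground(b,260+(u+.5)/4-.5,270+(v+.5)/4-.5,z)
for n,p in(('hook',g(274,465,34)),('roll',g(274,482,18))):
    d=p[:2]-O;print(n,p.round(1),(d@x).round(1),(d@y).round(1))
```

```text
hook [608.  384.1  34. ] 60.4 54.2
roll [607.3 381.6  18. ] 58.1 53.0
```

```bash
python3 -m pendant '0 0 0.013 0;0 0 0.013 0;0 0 0 0;0 0 0 0;0 0 0 0'
python3 -m pendant '0.012 0 0 0;0.012 0 0 0;0.014 0 0 0;0.014 0 0 0;0.014 0 0 0;0.014 0 0 0;0.014 0 0 0;0.014 0 0 0;0.014 0 0 0;0.012 0 0 0'
python3 -m pendant '0.012 0 0 0;0.01 0 0 0;0.006 0 0 0;0.004 0 0 0;0 0 0 0;0 0 0 0'
python3 - <<'E'
from h import *
b=cap('scene');s=ctrl.sense();print(s['eef_pos'],s['force'])
cv2.imwrite('pics/crop4.png',cv2.resize(b['color'][270:420,260:430,::-1],None,fx=4,fy=4,interpolation=cv2.INTER_CUBIC))
E
```

```text
time_s: 9.48
eef_pos: [500.5, 274.8, 26.6]
ee_rot: [0.0, -0.39, 0.921, -0.0]
force: [0.8, -0.2, -1.4]
grip_width: 0.248
grip_force: 78.7
time_s: 10.72
eef_pos: [406.2, 177.8, 26.5]
ee_rot: [0.0, -0.39, 0.921, -0.0]
force: [0.8, -0.1, -2.7]
grip_width: 0.246
grip_force: 78.7
time_s: 11.48
eef_pos: [384.9, 155.5, 26.3]
ee_rot: [0.0, -0.39, 0.921, -0.0]
force: [0.1, 0.2, -1.6]
grip_width: 0.245
grip_force: 78.7
[384.8608503  155.54763107  26.26258052] [-0.08878941  0.05172223 -2.20786971]
```

View pics/crop4.png

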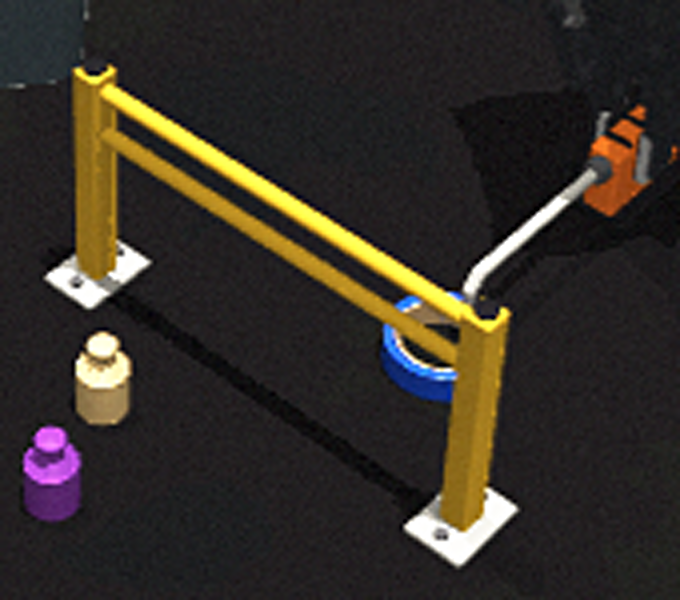

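The roll sits at about crop (440,345) with the hook against its near rim, roughly 80 mm in front of the guard. Next: lift the hook, back off and set the rod down.

```bash
python3 -m pendant '0 0 -0.015 0;0 0 -0.02 0;0 0 0 0;0 0 0 0;0.02 0 0 0;0.02 0 0 0;0.015 0 0 0;0 0 0 0;0 0 0.015 0;0 0 0.015 0'
python3 -m pendant '0 0 0 0;0 0 0.006 0;0 0 0.003 0;0 0 0 0;0 0 0 0;0 0 0 0'
```

```text
time_s: 12.78
eef_pos: [347.2, 116.2, 30.9]
ee_rot: [0.001, -0.39, 0.921, -0.0]
force: [-0.4, -0.1, -1.7]
grip_width: 0.245
grip_force: 78.7
time_s: 13.52
eef_pos: [346.6, 116.0, 22.4]
ee_rot: [0.0, -0.39, 0.921, -0.0]
force: [0.9, -0.6, -2.1]
grip_width: 0.242
grip_force: 78.7
```

```bash
python3 -m pendant '0 0 0.001 0;0 0 0 0;0 0 0 0'
python3 -m pendant '0 0 0 0;0 0 0 0;0 0 0 0;0 0 0 0;0 0 0 0;0 0 0 0' 0.7
python3 -m pendant '0 0 -0.02 0;0 0 -0.04 0;0 0 -0.05 0;0 0 -0.05 0;0 0 0 0;0 0 0 0'
python3 - <<'E'
from h import *
a=cap('top');b=cap('scene');cv2.imwrite('pics/crop5.png',cv2.resize(b['color'][220:420,260:480,::-1],None,fx=3,fy=3,interpolation=cv2.INTER_CUBIC))
E
```

```text
time_s: 13.9
eef_pos: [346.6, 116.0, 21.6]
ee_rot: [0.0, -0.39, 0.921, -0.0]
force: [-2.8, 0.2, 5.6]
grip_width: 0.24
grip_force: 79.8
time_s: 14.65
eef_pos: [346.5, 116.0, 21.3]
ee_rot: [-0.0, -0.39, 0.921, 0.0]
force: [-0.3, 0.6, -0.1]
grip_width: 0.699
grip_force: 0.0
time_s: 15.4
eef_pos: [346.0, 115.9, 180.7]
ee_rot: [-0.0, -0.39, 0.921, 0.0]
force: [-0.4, 0.5, 0.2]
grip_width: 0.699
grip_force: 0.0
```

View pics/crop5.png

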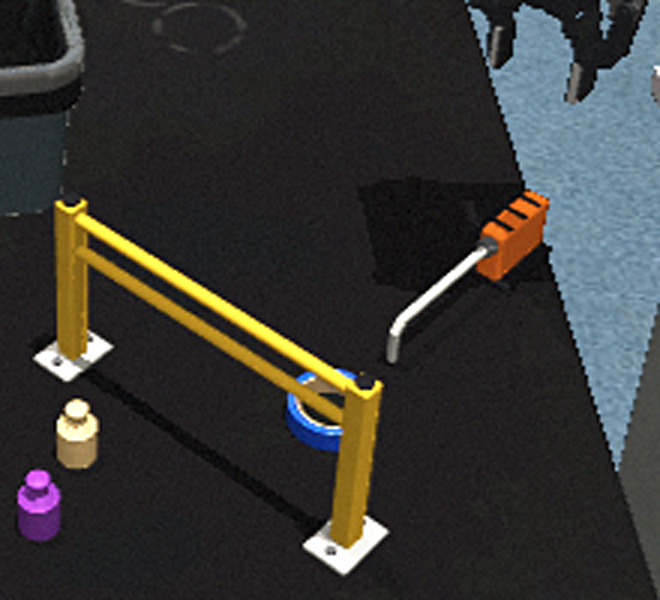

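The rod stands on its sole, hook at crop (393,350), clear of the roll at about (333,408), and the weight has not moved. A final numeric check before handing in.

Run:
```python
from h import *
b=cap('scene');a=cap('top');O=np.array([605,303.]);x=np.array([.695,.719]);y=np.array([-.719,.695])
g=lambda u,v,z: ground(b,260+(u+.5)/3-.5,220+(v+.5)/3-.5,z)
for n,p in(('hook',g(393,357,2)),('roll',g(333,405,18)),('edge',ground(a,200,326,0))):
    d=p[:2]-O;print(n,p.round(1),(d@x).round(1),(d@y).round(1))
print(ctrl.finish_job())
```

```text
hook [453.4 222.8   2. ] -163.0 53.2
roll [508.2 285.9  18. ] -79.6 57.7
edge [317.7 264.5   0. ] -227.4 179.8
the job is handed in; nothing more can be done
None
```

The job is handed in: the tape roll lies about 80 mm in front of the guard, the rod stands on its sole with its hook about 83 mm from the roll centre, and the brass weight shows no movement in the last picture; the hand-in returned no verdict.

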